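# Line up a notched flange and lay its tube for tacking

## Task

On the welding fixture, first turn the notched disc on its turntable until its notch points along the scribed line to the V-blocks. Then take the longest tube from the wooden rack and lay it, without dropping it, level in both V-blocks with its end reaching well into the notch, and let go. Do not knock the extraction hood that hangs over the disc, and leave the spray can, the hammer, the square and the other two tubes where they are.

Things in the scene. Friction and masses are not known exactly. Their poses are not given: they have to be found in the camera images.
- fixture: Fixed steel welding fixture, position and yaw vary. Origin on the table below the turntable's vertical axis; +x runs along the scribed line from that axis to the V-blocks, z up. Base plate 10 mm thick, 110 mm wide, from x -95 to +275 mm, plus a 150 mm round foot under the disc. Its fixed screw clamp: bar 200 mm high at x 245, y +150 mm, yellow handle 28 mm thick, 170 mm high at x 245, y +95 mm.
- v_mid (a point): On the fixture: point midway between the two V-blocks (x 158 mm), at the axis of a 30 mm tube lying in them, 42 mm above the table. The blocks are centred 38 mm either side along the line, each 22 mm thick along it and 52 mm wide, tops 42 mm high, V of 90 degrees with its bottom 21 mm above the table; 54 mm free between them.
- disc (a joint): Angle (rad) of the steel disc on its turntable about the vertical through the fixture's origin, anticlockwise from above, no stops; 0 or any whole turn when the notch points along the fixture's +x. Disc 72 mm in radius, 12 mm thick, top 42 mm above the table. It turns against a steady drag of 0.2 N m (2 to 3 N at an ear) and stays where left.
- notch (a point): Middle of the notch's open mouth at the disc's rim, 72 mm from the axis, on the disc's top face; moves with the disc. The notch is 40 mm wide and reaches in to 44 mm from the axis. Tube axis height suits it: the tube's end lies in the notch.
- ear (a point): Tip centre of one of the disc's four ears, 92 mm from the axis, on the top face. Ears stand at 45, 135, 225 and 315 degrees from the notch, 20 mm wide with straight flanks, rounded tips, out to 102 mm from the axis, 12 mm thick (30 to 42 mm above the table): they can be pushed sideways to turn the disc.
- hood: Fixed hood, origin on the table under its axis, within 10 mm of the disc's. Guard ring of 12 mm bar, outer radius 72 mm, underside 140 mm above the table; in it a nozzle 88 mm wide from 165 mm up and a 60 mm duct that leads off along the hood's -x at 300 to 430 mm height. No room for an upright gripper at the disc's edge; a tool tilted 35 to 40 degrees, its top leaning away from the disc, fits.
- rack: Fixed wooden stock rack with three V saddles side by side at y -75, 0 and +75 mm, tubes lying along its x axis. Origin on the table at its centre. Two notched bars at x -50 and +50 mm, 16 mm thick, 220 mm long, up to 45 mm high; 84 mm free between them, above low wooden ties 14 mm high.
- tube: The longest tube: plain steel, 200 mm long, 30 mm in diameter, 0.3 kg, in one of the rack's saddles with its axis 45 mm above the table. Origin at its middle on its axis, x along the tube; both ends alike.
- short_tube: Bystander: steel tube 130 mm long, 30 mm in diameter, in another saddle; origin at its middle, x along it.
- thick_tube: Bystander: steel tube 150 mm long, 40 mm in diameter, in another saddle, axis 52 mm above the table; origin at its middle, x along it.
- can: Bystander: plain metal spray can standing on the table, 56 mm in diameter, 150 mm high; origin at the centre of its underside.
- hammer: Bystander: hammer lying on the table to the left, between robot and fixture, 240 mm long along its x.
- square: Bystander: grey L-shaped magnetic square lying flat, legs 100 mm, 18 mm high; origin at the middle of the leg along its x, on the table.
There are look-alikes about, which are no part of the job. What is shaped like the tube but pink or yellow is not meant.

How it is judged:
By the outcome, as a careful person would: the job done as asked, in the order asked, and still so for the second after the job is handed in, with the robot touching nothing.
It also fails if it takes over 72 s, if anything falls off the work surface, if the arm or the gripper's body presses on something with over 40 N, if the wrist force passes 120 N, or if a joint passes its speed limit or range.

## Robot

A 6-joint arm with a two-finger parallel gripper is mounted at the origin on the work surface. World frame = base frame: x ahead of the robot, y to its left, z up, the work surface at z = 0. Lengths are in m, angles in rad, forces in N, time in s.
With the tool pointing down it reaches from about 0.35 to 0.775 m from the base axis. Payload 5.5 kg.
Tool frame: the origin (TCP) lies at the very end of the fingers, on their centre line; the grasp point (between the pads) lies 19 mm behind it; z points along the fingers, y is the direction in which the jaws open and shut (so a half turn about z gives the same grasp; the last joint's range is limited). The gripper opens to 85 mm and grips with 20 to 120 N. Pads are 22 mm wide; open, the fingers measure 114 mm over their backs; the gripper's body (76 mm by 85 mm) begins 54 mm behind the grasp point. The pads swing forward as they close: fully open they stand 13 mm farther back than shut.
Start: joints at [-1.265, 0.313, 0.046, 1.304, 0, 1.431], TCP at [0.248, -0.519, 0.231] pointing down, gripper open.
Joint ranges: [-2.76, 2.76], [-0.86, 1.69], [-1.03, 1.26], [-2.2, 2.34], [-1.47, 1.5], [-3.14, 3.14]. Speed limits (rad/s): [2.57, 2.57, 3.14, 3.14, 3.14, 3.14].

## Interface

Orientations are given as a unit quaternion [w, x, y, z].
In Python, from rig import arm, viewer gives the robot as it stands.
- The arm moves only by the tool arm_command, never from a script. Its argument "moves" is a list of rows, each a list of 2 entries, a list of its own where there are three numbers: the shift along the tool's x, y, z in mm, then the turn, a rotation vector about the tool's x, y, z in degrees. In form: [[[dx, dy, dz], [wx, wy, wz]], ...]. A call has 1 to 10 rows; each row is the pose to reach, as a shift and turn from the pose commanded when the call began, along the tool's axes at that moment; what a row does not reach only later rows make up. A row lasts 1/8 s, in which the tool goes at most 62.5 mm and 10.7 degrees, less where a joint would pass 70% of its speed; a pose out of reach is approached as far as the arm can. A call with a gripper value outside its range is refused whole. "jaw" is the opening, from 0 (shut) to 1 (fully open), set as the call begins (left out, the last holds). The fingers move at their own pace and stop on an object; the grip force is fixed at half the most. Time passes only in rows, so rows that repeat a pose let the fingers close. It gives the time, the measured TCP pose, the force and the opening at its end, in the units of the state.
- arm.get_obs(): the state, without advancing time (a new reading comes with each control period).
- viewer.snapshot(name): name is "side" or "top" or "wrist"; returns the picture (480x640x3 uint8, red, green, blue); there is no depth.
- viewer.camera_model(name): a dict with "intrinsics" (3x3 intrinsics, pixels), "dist" ([k1, k2, p1, p2, k3] as OpenCV has them; the pictures are not rectified), "T" (4x4, takes a point from camera to world coordinates). Camera axes: x right, y down, z forward; pixel columns grow to the right and rows downward; lengths in m; the calibration is good to about 2 mm. A picture is of the moment at which its call begins: read the wrist's pose just before it. camera_model takes no time and is no camera call; for the wrist camera it gives the pose at the moment of the call.
- arm.sign_off(): hands the job in, once; it reports no verdict.
The state is a dict: "time": time; "q": joint angles; "joint_vel": joint speeds; "tau": joint torques, N m; "position": TCP position; "ee_rot": TCP orientation; "contact_force": force on the tool from outside, world axes, zero at the start; "ft_torque": the same for the moment, N m; "opening": finger opening in m.
Only numpy, scipy, OpenCV 4.12 (cv2) and the standard library are available. Lean on these libraries where they do the work, as an engineer would, in place of code of your own. Each camera call takes 0.05 s, during which the arm holds its last target. There are 200 camera calls.

## Working session

There is one attempt and no reset: what is moved stays moved. The work goes in short steps, Python scripts to look and compute and a tool call to move; the robot and the scene stay as the last step left them, time stands still between calls to the robot, and variables do not carry over. Pictures are saved under pics/ and viewed, about 8 in all and at most 12, crops included, and the job is handed in when it is done.

Besides the shell and the picture viewer there is one more tool, called after "Emit:" as name([rows], argument=value, ...), one row to a line, values as JSON. arm_command: Moves the arm, as the interface text tells. Its arguments: {"type":"object","properties":{"moves":{"type":"array"},"jaw":{"type":"number"}},"required":["moves"]}

```bash
ls; mkdir -p pics
python3 - <<'E'
from rig import arm, viewer
import cv2, numpy as np
for n in ("side","top"):
    im=viewer.snapshot(n); cv2.imwrite(f"pics/{n}0.png",im[:,:,::-1])
    m=viewer.camera_model(n); print(n,np.round(m["intrinsics"],1).tolist(),m["dist"],np.round(m["T"],3).tolist())
o=arm.get_obs(); print(o["time"],o["position"],o["ee_rot"])
E
```

```text
pics
side [[537.7, 0.0, 331.3], [0.0, 537.7, 228.3], [0.0, 0.0, 1.0]] [-0.11312241  0.          0.          0.          0.        ] [[-0.955, -0.209, 0.208, 0.19], [-0.295, 0.713, -0.636, 0.742], [-0.015, -0.669, -0.743, 1.042], [0.0, 0.0, 0.0, 1.0]]
top [[440.4, 0.0, 317.6], [0.0, 440.4, 242.1], [0.0, 0.0, 1.0]] [-0.06258514  0.          0.          0.          0.        ] [[-0.013, -0.989, 0.149, 0.354], [-1.0, 0.015, 0.014, -0.132], [-0.016, -0.148, -0.989, 1.052], [0.0, 0.0, 0.0, 1.0]]
0.1 [ 0.24777433 -0.51835481  0.23051005] [-8.21516225e-04  9.75260169e-01  2.21058643e-01 -6.86694219e-05]
```

View pics/top0.png

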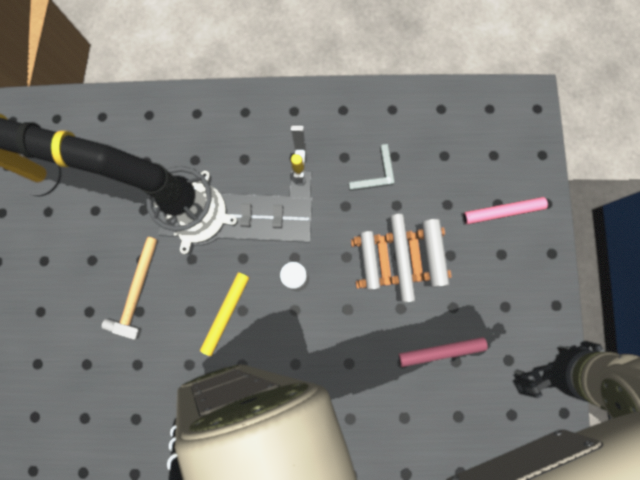

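View pics/side0.png

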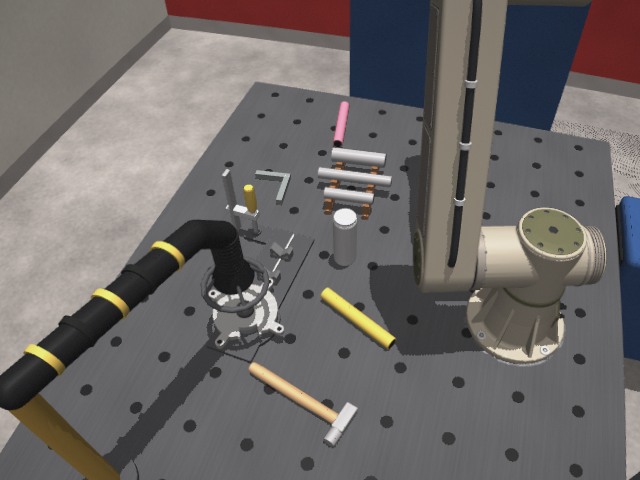

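The top view shows the disc near (205,215) with ears at (206,176), (184,248) and (232,218). The V-blocks are near (247,215) and (278,216), and the longest tube is the middle one in the rack, from (398,214) to (407,300). The side view shows the hood ring over the disc at (235,285) and the rack tubes near (355,177). Next I'll crop both views closer.

```bash
cat > h.py <<'E'
import cv2, numpy as np
from scipy.spatial.transform import Rotation as R
def ray(m,px):
    p=cv2.undistortPoints(np.array([[px]],float),np.array(m["intrinsics"]),np.array(m["dist"]))[0,0]
    T=np.array(m["T"]); d=T[:3,:3]@np.r_[p,1]; return T[:3,3],d/np.linalg.norm(d)
def onz(m,px,z):
    o,d=ray(m,px); return o+d*(z-o[2])/d[2]
def tri(a,b):
    A=np.zeros((3,3));v=np.zeros(3)
    for o,d in (a,b):
        P=np.eye(3)-np.outer(d,d);A+=P;v+=P@o
    x=np.linalg.solve(A,v); return x,[np.linalg.norm((np.eye(3)-np.outer(d,d))@(x-o)) for o,d in (a,b)]
def proj(m,p):
    T=np.linalg.inv(np.array(m["T"])); p=np.atleast_2d(p)
    return cv2.projectPoints(np.array(p,float),cv2.Rodrigues(T[:3,:3])[0],T[:3,3],np.array(m["intrinsics"]),np.array(m["dist"]))[0][:,0]
def quat(o): q=np.array(o["ee_rot"]); return R.from_quat(q[[1,2,3,0]])
E
python3 - <<'E'
import cv2,numpy as np
t=cv2.imread("pics/top0.png");s=cv2.imread("pics/side0.png")
a=cv2.resize(t[150:275,135:335],None,fx=4,fy=4,interpolation=cv2.INTER_CUBIC)  # 800x500
cv2.imwrite("pics/c1.png",a)
b=cv2.resize(s[210:360,180:330],None,fx=4,fy=4,interpolation=cv2.INTER_CUBIC)
cv2.imwrite("pics/c2.png",b)
E
```

```text
(no output)
```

View pics/c1.png

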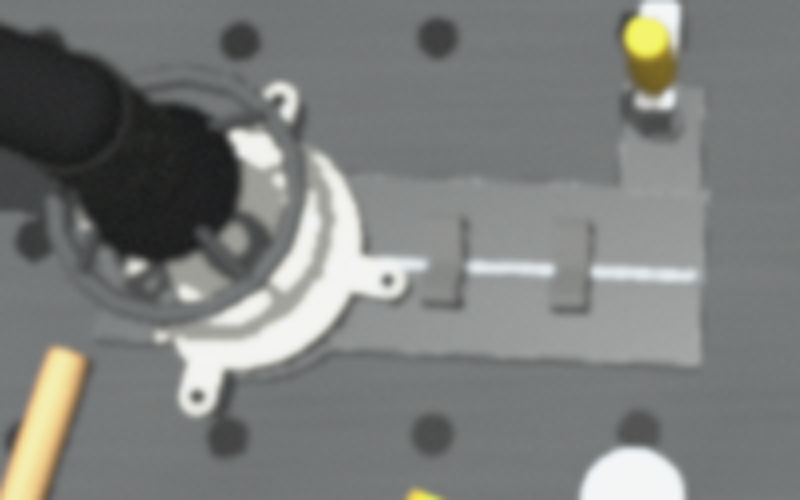

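View pics/c2.png

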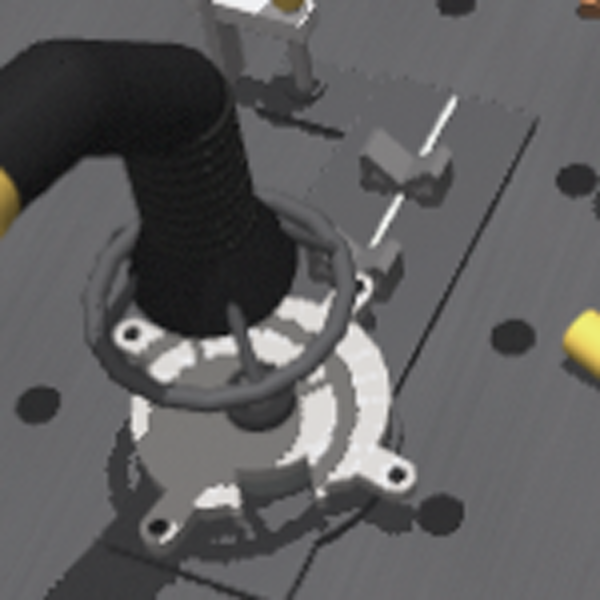

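The crops show ear holes in the top view at c1 (387,279), (280,97), (197,396). In the side view they are at c2 (357,287), (132,332), (397,475), (158,527), and the notch is at about (275,490), between the last two. I'll work out the geometry from these.

```bash
cat > m1.py <<'E'
from rig import arm, viewer
from h import *
t=viewer.camera_model("top"); s=viewer.camera_model("side")
c1=lambda x,y:((x+.5)/4-.5+135,(y+.5)/4-.5+150)
c2=lambda x,y:((x+.5)/4-.5+180,(y+.5)/4-.5+210)
print("earV tri",tri(ray(t,c1(387,279)),ray(s,c2(357,287))))
print("earR tri",tri(ray(t,c1(197,396)),ray(s,c2(397,475))))
print("earL tri?",tri(ray(t,c1(280,97)),ray(s,c2(132,332))))
tp=[onz(t,c1(*p),.042)[:2] for p in((387,279),(280,97),(197,396))]
sp=[onz(s,c2(*p),.042)[:2] for p in((357,287),(132,332),(397,475),(158,527))]
print("top ears",np.round(tp,4).tolist()); print("side ears",np.round(sp,4).tolist())
print("notch side",onz(s,c2(275,490),.036))
ct=(tp[1]+tp[2])/2; cs=(sp[0]+sp[3])/2; cs2=(sp[1]+sp[2])/2
print("centres",ct,cs,cs2,[np.linalg.norm(p-ct) for p in tp],[np.linalg.norm(p-(cs+cs2)/2) for p in sp])
L=[onz(t,c1(*p),.010) for p in((385,263),(500,267),(695,275))]
print("line top",np.round(L,4).tolist())
print("line side",[np.round(onz(s,c2(*p),.010),4).tolist() for p in((453,100),(428,150),(375,243))])
print("plate end side",[np.round(onz(s,c2(*p),.010),4).tolist() for p in((535,118),)],"top",onz(t,c1(700,363),.01),onz(t,c1(705,193),.01))
# tube
for z in(.045,): print("tube ends top",onz(t,(398,215),z+.0),onz(t,(407,300),z),"side",onz(s,(318,174),z),onz(s,(391,181),z))
print("rack tri",tri(ray(t,(402.5,257.5)),ray(s,(354.5,177.5))))
print("can",onz(t,(293,275),.15),onz(s,(345,217),.15))
E
python3 m1.py
```

```text
earV tri (array([0.56124327, 0.08365514, 0.04254653]), [np.float64(0.001769834567993332), np.float64(0.0017698345679933623)])
earR tri (array([0.49400576, 0.19473395, 0.04220893]), [np.float64(0.0013212116831200337), np.float64(0.0013212116831201083)])
earL tri? (array([0.67360314, 0.15046417, 0.04227729]), [np.float64(0.0018184792758779156), np.float64(0.0018184792758779312)])
top ears [[0.5631, 0.0842], [0.6756, 0.151], [0.4953, 0.1951]]
side ears [[0.5596, 0.0833], [0.6718, 0.1504], [0.4927, 0.1945], [0.6037, 0.2622]]
notch side [0.55461823 0.21944055 0.036     ]
centres [0.58545669 0.17307736] [0.58162837 0.17275027] [0.58223756 0.17243688] [np.float64(0.0916601486668965), np.float64(0.09276946273066755), np.float64(0.09276946273066755)] [np.float64(0.09208826500704581), np.float64(0.09253698829880838), np.float64(0.09187047464540532), np.float64(0.09224697216241462)]
line top [[0.5797, 0.0924, 0.01], [0.576, 0.0223, 0.01], [0.5691, -0.0958, 0.01]]
line side [[0.5669, -0.094, 0.01], [0.5677, -0.0501, 0.01], [0.5731, 0.0282, 0.01]]
plate end side [[0.5116, -0.0944, 0.01]] top [ 0.51536694 -0.09831388  0.01      ] [ 0.61985374 -0.10237239  0.01      ]
tube ends top [ 0.5667388  -0.30613985  0.045     ] [ 0.36983879 -0.31894451  0.045     ] side [ 0.56341719 -0.29454584  0.045     ] [ 0.36448475 -0.3232872   0.045     ]
rack tri (array([ 0.46597856, -0.31358879,  0.04041479]), [np.float64(0.001494572032431754), np.float64(0.0014945720324317457)])
can [ 0.42240719 -0.0680311   0.15      ] [ 0.41987187 -0.06451365  0.15      ]
```

```bash
cat > plan.py <<'E'
from rig import arm, viewer
from h import *
C=np.array([.5835,.1727]); TILT=37
def earpose(th,r=.087,z=.025,tilt=TILT):   # th deg; tool x outward/down, y tangential, z down/inward
    a,b=np.radians(th),np.radians(tilt)
    rh=np.array([np.cos(a),np.sin(a),0]);Z=np.array([0,0,1.])
    zt=-np.sin(b)*rh-np.cos(b)*Z; xt=np.cos(b)*rh-np.sin(b)*Z; yt=np.cross(zt,xt)
    return np.r_[C,0]+r*rh+z*Z, R.from_matrix(np.c_[xt,yt,zt])
def rel(p0,r0,p1,r1):
    return np.round(r0.inv().apply(p1-p0)*1000,1).tolist(),np.round(np.degrees((r0.inv()*r1).as_rotvec()),1).tolist()
def down(angx):  # tool straight down, x axis at heading angx deg
    a=np.radians(angx); x=np.array([np.cos(a),np.sin(a),0]); z=np.array([0,0,-1.]); return R.from_matrix(np.c_[x,np.cross(z,x),z])
def cur():
    o=arm.get_obs(); return np.array(o["position"]),quat(o),o
E
python3 - <<'E'
from plan import *
t=viewer.camera_model("top"); s=viewer.camera_model("side")
for z in(.012,.03):print("hammer handle end/headend top",onz(t,(152,239),z),onz(t,(125,330),z))
print("side",onz(s,(252,367),.012),onz(s,(340,425),.02))
im=viewer.snapshot("wrist");cv2.imwrite("pics/w0.png",im[:,:,::-1])
p,r,o=cur();print(p,r.as_matrix().round(3).tolist())
for th in(160,): print(th,rel(p,r,*earpose(th)), earpose(th)[0])
m=viewer.camera_model("wrist");T=np.array(m["T"]);print("cam in tool",(r.inv().apply(T[:3,3]-p)).round(3),(r.inv().as_matrix()@T[:3,:3]).round(2).tolist(),np.round(m["intrinsics"],0).tolist())
E
```

```text
hammer handle end/headend top [0.52422105 0.28439342 0.012     ] [0.30690968 0.3414668  0.012     ]
hammer handle end/headend top [0.52128064 0.27718346 0.03      ] [0.30773142 0.33326878 0.03      ]
side [0.52281603 0.2839346  0.012     ] [0.30773644 0.3540137  0.02      ]
[ 0.24781206 -0.51844316  0.23062893] [[0.902, 0.431, -0.0], [0.431, -0.902, 0.001], [0.0, -0.001, -1.0]]
160 ([539.9, -540.7, 206.5], [-43.1, -18.2, -128.7]) [0.50174674 0.20245575 0.025     ]
cam in tool [ 0.072  0.001 -0.143] [[-0.0, -0.96, -0.28], [1.0, 0.0, -0.0], [0.0, -0.28, 0.96]] [[376.0, 0.0, 319.0], [0.0, 376.0, 236.0], [0.0, 0.0, 1.0]]
```

Emit:
arm_command([
  [[0,0,-30],[0,0,0]],
  [[0,0,-60],[0,0,0]],
  [[0,0,-60],[0,0,10]],
], jaw=0.47)

```text
time: 0.52
position: [0.2483, -0.5199, 0.2938]
ee_rot: [0.002, 0.991, 0.133, 0.0]
contact_force: [0.3, -0.2, 0.2]
opening: 0.0401
```

Run:
```python
from plan import *
p,r,o=cur();print(o["time"],p,np.round(o["q"],3),r.as_matrix()[:,0].round(3),o["opening"],o["contact_force"])
```

```text
0.525 [ 0.24828249 -0.51988216  0.29380577] [-1.265  0.305  0.186  1.448 -0.     1.61 ] [0.965 0.264 0.   ] 0.04010360321486194 [ 0.28209186 -0.16417375  0.20636039]
```

Emit:
arm_command([
  [[39,-39,0],[0,0,-10]],
  [[78,-77,0],[0,0,-20]],
  [[117,-116,0],[0,0,-30]],
  [[156,-154,0],[0,0,-40]],
  [[195,-193,0],[0,0,-50]],
  [[234,-232,0],[0,0,-60]],
  [[273,-270,0],[0,0,-70]],
  [[312,-309,0],[0,0,-80]],
])

```text
time: 1.52
position: [0.4663, -0.1359, 0.2912]
ee_rot: [0.0, 0.67, 0.742, -0.0]
contact_force: [0.4, -1.4, 0.2]
opening: 0.0403
```

Run:
```python
from plan import *
p,r,o=cur();print(o["time"],p,np.round(o["q"],3),r.as_matrix()[:,0].round(3))
for th,back in((166,.12),(166,0)):
    P,Q=earpose(th); P=P-Q.as_matrix()[:,2]*back
    print(th,P.round(3),rel(p,r,P,Q))
```

```text
1.525 [ 0.46627838 -0.13586633  0.2911795 ] [-0.449  0.128 -0.045  1.398 -0.     1.02 ] [-0.102  0.995 -0.   ]
166 [0.429 0.211 0.121] ([349.1, -1.6, 170.3], [-22.6, -32.2, -67.6])
166 [0.499 0.194 0.025] ([324.6, 66.3, 266.1], [-22.6, -32.2, -67.6])
```

Emit:
arm_command([
  [[44,0,0],[-2.8,-4,-8.5]],
  [[88,0,0],[-5.7,-8,-17]],
  [[132,0,0],[-8.5,-12,-25.4]],
  [[176,-1,0],[-11.3,-16.1,-33.8]],
  [[220,-1,30],[-14.1,-20.1,-42.3]],
  [[264,-1,65],[-17,-24.2,-50.7]],
  [[307,-1,105],[-19.8,-28.2,-59.2]],
  [[349,-2,145],[-22.6,-32.2,-67.6]],
  [[349,-2,170],[-22.6,-32.2,-67.6]],
  [[349,-2,170],[-22.6,-32.2,-67.6]],
])

```text
time: 2.78
position: [0.4276, 0.209, 0.1185]
ee_rot: [0.313, 0.116, 0.942, -0.041]
contact_force: [-0.7, -0.3, 0.1]
opening: 0.0397
```

Run:
```python
from plan import *
im=viewer.snapshot("wrist")
p,r,o=cur();print(o["time"],p,np.round(o["q"],3),r.as_matrix().round(3).tolist())
P,Q=earpose(166);print(rel(p,r,P,Q))
m=viewer.camera_model("wrist")
for q in [np.r_[C+.092*np.array([np.cos(np.radians(t)),np.sin(np.radians(t))]),.042] for t in(76.15,166.15,256.15)]+[np.r_[C,.042]]:
    u=proj(m,q)[0];print(u)
    if 0<u[0]<640 and 0<u[1]<480: cv2.circle(im,tuple(int(v) for v in u),4,(255,0,0),1)
cv2.imwrite("pics/w1.png",im[:,:,::-1])
```

```text
2.825 [0.42929956 0.20935455 0.12055867] [ 0.56  -0.059 -0.891  0.262 -0.451  0.697] [[-0.775, 0.246, 0.582], [0.196, 0.969, -0.15], [-0.601, -0.002, -0.8]]
([0.2, 2.3, 119.3], [-0.3, -0.1, -0.1])
[427.67347237 304.10235552]
[322.78419552 243.5399002 ]
[218.32678878 304.5026832 ]
[322.78418481 304.19529147]
```

View pics/w1.png

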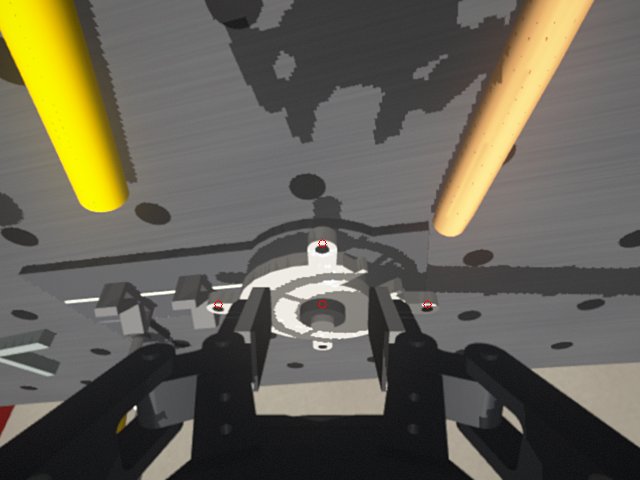

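The wrist view matches the prediction: the ear holes are at (322,244), (427,305) and (218,305), with the notch between the near ear and the right ear at about (375,262). The hammer handle ends at (452,235), clear of the fingers.

Emit:
arm_command([
  [[0,2,40],[0,0,0]],
  [[0,2,80],[0,0,0]],
  [[0,2,105],[0,0,0]],
  [[0,2,119],[0,0,0]],
  [[0,2,119],[0,0,0]],
])

```text
time: 3.45
position: [0.5018, 0.1931, 0.0271]
ee_rot: [0.315, 0.119, 0.941, -0.04]
contact_force: [-0.1, 0.2, -0.3]
opening: 0.04
```

Emit:
arm_command([
  [[0,0,0],[0,0,0]],
  [[0,0,0],[0,0,0]],
  [[0,0,0],[0,0,0]],
], jaw=0.15)

```text
time: 3.82
position: [0.5007, 0.1938, 0.0278]
ee_rot: [0.316, 0.118, 0.94, -0.04]
contact_force: [-3.5, -2.3, 6.6]
opening: 0.0179
```

```bash
cat > arc.py <<'E'
from plan import *
import sys
def arc(d,step=8):   # turn d deg about the disc axis from the present pose
    p,r,o=cur(); c=np.r_[C,0]; print(o["time"],p.round(4),np.round(o["q"],3),o["opening"],np.round(o["contact_force"],1)); 
    v=p-c; print("angle",np.degrees(np.arctan2(v[1],v[0])),"tool y heading-90",np.degrees(np.arctan2(*r.as_matrix()[[1,0],1]))+90)
    n=int(np.ceil(d/step))
    for k in range(1,n+1):
        W=R.from_euler("z",d*k/n,degrees=True); print(list(rel(p,r,c+W.apply(v),W*r)),end=", ")
if __name__=="__main__": arc(float(sys.argv[1]))
E
python3 arc.py 74
```

```text
3.825 [0.5007 0.1938 0.0278] [ 0.434  0.209 -0.946 -0.116 -0.391  0.576] 0.017922245651762377 [-3.5 -2.3  6.6]
angle 165.70335722194898 tool y heading-90 165.66969014462316
[[-0.6, -11.0, 0.4], [-4.5, 0.0, -5.9]], [[-2.3, -21.8, 1.7], [-8.9, 0.0, -11.8]], [[-5.1, -32.3, 3.8], [-13.4, 0.0, -17.7]], [[-8.9, -42.2, 6.7], [-17.9, 0.0, -23.6]], [[-13.7, -51.4, 10.4], [-22.4, 0.0, -29.5]], [[-19.5, -59.8, 14.8], [-26.8, 0.0, -35.4]], [[-26.0, -67.1, 19.7], [-31.3, 0.0, -41.3]], [[-33.3, -73.4, 25.2], [-35.8, 0.0, -47.2]], [[-41.1, -78.4, 31.1], [-40.2, 0.0, -53.1]], [[-49.4, -82.1, 37.4], [-44.7, 0.0, -59.0]],
```

Emit:
arm_command([
  [[-0.6,-11,0.4],[-4.5,0,-5.9]],
  [[-2.3,-21.8,1.7],[-8.9,0,-11.8]],
  [[-5.1,-32.3,3.8],[-13.4,0,-17.7]],
  [[-8.9,-42.2,6.7],[-17.9,0,-23.6]],
  [[-13.7,-51.4,10.4],[-22.4,0,-29.5]],
])

```text
time: 4.45
position: [0.5119, 0.1413, 0.0292]
ee_rot: [0.289, -0.19, 0.936, 0.067]
contact_force: [9.0, 12.0, -54.7]
opening: 0.018
```

```bash
python3 arc.py 38.5
```

```text
4.45 [0.5119 0.1413 0.0292] [-0.025  0.124 -1.028 -0.134  0.25  -0.355] 0.01797299949667893 [  9.   12.  -54.7]
angle -156.3378492117906 tool y heading-90 203.22629528097895
[[-0.7, -10.5, 0.3], [-4.4, 0.1, -6.3]], [[-2.6, -20.7, 1.4], [-8.7, 0.2, -12.7]], [[-5.6, -30.6, 3.3], [-13.1, 0.3, -19.0]], [[-9.7, -39.9, 5.9], [-17.4, 0.5, -25.4]], [[-14.7, -48.5, 9.2], [-21.8, 0.6, -31.7]],
```

The q3 joint is at its range limit (-1.03) here, which is why the force rose. I'll release, then re-grip with less tilt (30°). By my geometry that still clears the hood by more than 20 mm.

Emit:
arm_command([
  [[0,0,0],[0,0,0]],
  [[0,0,0],[0,0,0]],
  [[0,0,0],[0,0,0]],
], jaw=0.55)

```text
time: 4.82
position: [0.5175, 0.1412, 0.0333]
ee_rot: [0.296, -0.188, 0.934, 0.065]
contact_force: [-9.6, -4.1, -3.5]
opening: 0.0469
```

Run:
```python
from plan import *
p,r,o=cur(); M=r.as_matrix(); print(o["time"],p,np.round(o["q"],3),np.round(o["contact_force"],1),"tilt",np.degrees(np.arccos(-M[2,2])),"lean",np.degrees(np.arctan2(-M[1,2],-M[0,2])),"yhead-90",np.degrees(np.arctan2(M[1,1],M[0,1]))-90)
for th,t,rr,zz in((203,30,.087,.025),(203,30,.087,.055)): print(rel(p,r,*earpose(th,rr,zz,t)))
```

```text
4.825 [0.5175475  0.14117962 0.03334349] [-0.024  0.122 -1.028 -0.149  0.247 -0.349] [-9.6 -4.1 -3.5] tilt 35.27068969131236 lean -156.27484523120623 yhead-90 22.958989845637305
([16.2, 3.2, -1.2], [0.4, 5.3, -0.3])
([-1.1, 3.4, -25.7], [0.4, 5.3, -0.3])
```

Emit:
arm_command([
  [[6,2,-1],[0,2,0]],
  [[12,3,-1],[0,4,0]],
  [[16,3,-1],[0,5.3,0]],
  [[16,3,-1],[0,5.3,0]],
])

```text
time: 5.32
position: [0.5074, 0.1394, 0.0278]
ee_rot: [0.257, -0.192, 0.946, 0.056]
contact_force: [0.2, -0.5, -0.2]
opening: 0.047
```

Run:
```python
from plan import *
p,r,o=cur(); M=r.as_matrix(); print(o["time"],p,np.round(o["q"],3),np.round(o["contact_force"],1),"tilt",np.degrees(np.arccos(-M[2,2])),"lean",np.degrees(np.arctan2(-M[1,2],-M[0,2])),"r",np.linalg.norm(p[:2]-C))
for th in (203,220): print(rel(p,r,*earpose(th,.087,.025,30)))
im=viewer.snapshot("wrist");cv2.imwrite("pics/w2.png",im[:,:,::-1])
```

```text
5.325 [0.50741374 0.13936009 0.02784482] [-0.005  0.121 -0.97  -0.014  0.208 -0.352] [ 0.2 -0.5 -0.2] tilt 30.485021164272933 lean -156.28238316772865 r 0.08307026272970042
([4.8, 0.9, 0.5], [0.4, 0.5, -0.2])
([1.5, -24.5, 2.2], [-8.2, 0.5, -14.9])
```

View pics/w2.png

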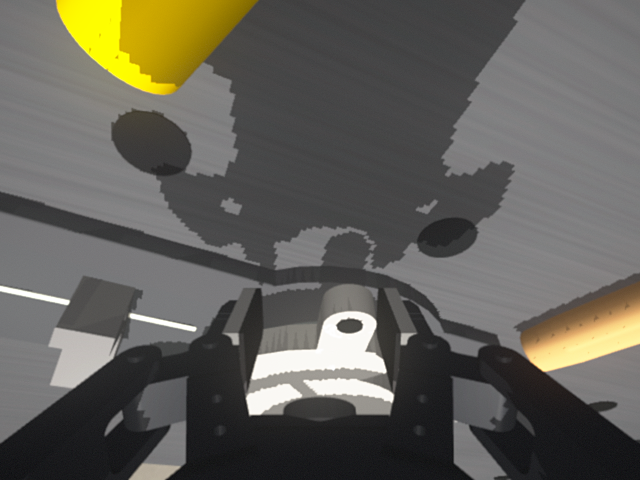

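The ear hole is at (348,325), between the pads and nearer the +y finger. I'll close to centre it, then carry it on.

Emit:
arm_command([
  [[4,0,0],[0,0,0]],
  [[4,0,0],[0,0,0]],
  [[4,0,0],[0,0,0]],
  [[4,0,0],[0,0,0]],
], jaw=0.15)

```text
time: 5.88
position: [0.5028, 0.138, 0.0251]
ee_rot: [0.256, -0.191, 0.946, 0.056]
contact_force: [-5.4, 0.5, 6.8]
opening: 0.0183
```

```bash
python3 arc.py 36
```

```text
5.875 [0.5028 0.138  0.0251] [-0.009  0.12  -0.981 -0.021  0.21  -0.356] 0.01831270555244804 [-5.4  0.5  6.8]
angle -156.70991785975312 tool y heading-90 203.00866528781313
[[-0.7, -11.0, 0.3], [-3.6, 0.1, -6.2]], [[-2.6, -21.8, 1.3], [-7.3, 0.1, -12.4]], [[-5.6, -32.3, 3.0], [-10.9, 0.2, -18.6]], [[-9.7, -42.3, 5.3], [-14.6, 0.2, -24.8]], [[-14.9, -51.6, 8.3], [-18.2, 0.3, -31.1]],
```

Emit:
arm_command([
  [[-0.7,-11,0.3],[-3.6,0.1,-6.2]],
  [[-2.6,-21.8,1.3],[-7.3,0.1,-12.4]],
  [[-5.6,-32.3,3],[-10.9,0.2,-18.6]],
  [[-9.7,-42.3,5.3],[-14.6,0.2,-24.8]],
  [[-14.9,-51.6,8.3],[-18.2,0.3,-31.1]],
  [[-14.9,-51.6,8.3],[-18.2,0.3,-31.1]],
])

```text
time: 6.62
position: [0.5402, 0.0952, 0.0251]
ee_rot: [0.226, -0.474, 0.841, 0.132]
contact_force: [-6.8, -7.3, 10.8]
opening: 0.0183
```

Emit:
arm_command([
  [[0,0,0],[0,0,0]],
  [[0,0,0],[0,0,0]],
], jaw=0.47)

```text
time: 6.88
position: [0.5394, 0.097, 0.0252]
ee_rot: [0.226, -0.474, 0.84, 0.132]
contact_force: [0.4, 0.4, 0.5]
opening: 0.0403
```

```bash
cat > st.py <<'E'
from plan import *
def st():
    p,r,o=cur(); M=r.as_matrix(); v=p[:2]-C
    print("t",o["time"],p.round(4),"q",np.round(o["q"],3),"F",np.round(o["contact_force"],1),"open",round(o["opening"],4),"tilt",np.degrees(np.arccos(-M[2,2])).round(1),"lean",np.degrees(np.arctan2(-M[1,2],-M[0,2])).round(1),"xhead",np.degrees(np.arctan2(M[1,0],M[0,0])).round(1),"r",np.linalg.norm(v).round(4),"ang",np.degrees(np.arctan2(v[1],v[0])).round(1))
    return p,r,o
E
python3 - <<'E'
from st import *
p,r,o=st()
P,Q=earpose(149.2,.087,.025,30); Pb=P-Q.as_matrix()[:,2]*.1
P2=p-r.as_matrix()[:,2]*.1
print(rel(p,r,Pb,Q)); print(rel(p,r,P,Q)); print("in between from back pose:",rel(P2,r,Pb,Q),Pb)
E
```

```text
t 6.875 [0.5394 0.097  0.0252] q [-0.247  0.304 -0.661  0.443  0.507 -1.232] F [0.4 0.4 0.5] open 0.0403 tilt 30.4 lean -120.4 xhead -121.2 r 0.0876 ang -120.2
([-118.4, 138.8, -29.8], [45.4, -0.0, 77.5])
([-74.9, 88.2, 44.7], [45.4, -0.0, 77.5])
in between from back pose: ([-118.4, 138.8, 70.2], [45.4, -0.0, 77.5]) [0.46582249 0.24284987 0.11160254]
```

Emit:
arm_command([
  [[0,0,-35],[0,0,0]],
  [[0,0,-75],[0,0,0]],
  [[0,0,-100],[0,0,0]],
  [[0,0,-100],[0,0,0]],
])

```text
time: 7.38
position: [0.5153, 0.0525, 0.1133]
ee_rot: [0.228, -0.474, 0.84, 0.13]
contact_force: [0.7, 0.6, 0.1]
opening: 0.0401
```

Run:
```python
from st import *
p,r,o=st(); c=np.r_[C,0];v=p-c;d=-90.2
for k in range(1,11):
    W=R.from_euler("z",d*k/10,degrees=True); print(list(rel(p,r,c+W.apply(v),W*r)),end=", ")
```

```text
t 7.375 [0.5153 0.0525 0.1133] q [-0.358  0.158 -0.578  0.731  0.521 -1.358] F [0.7 0.6 0.1] open 0.0401 tilt 30.4 lean -120.8 xhead -121.1 r 0.1382 ang -119.6
[[-1.0, 21.7, 0.6], [4.6, -0.0, 7.8]], [[-4.8, 43.0, 3.0], [9.1, -0.0, 15.6]], [[-11.5, 63.3, 7.0], [13.7, -0.1, 23.3]], [[-20.9, 82.1, 12.5], [18.3, -0.1, 31.1]], [[-32.7, 98.9, 19.5], [22.8, -0.1, 38.9]], [[-46.6, 113.5, 27.7], [27.4, -0.1, 46.7]], [[-62.4, 125.3, 37.0], [32.0, -0.2, 54.4]], [[-79.5, 134.0, 47.1], [36.5, -0.2, 62.2]], [[-97.6, 139.6, 57.7], [41.1, -0.2, 70.0]], [[-116.3, 141.8, 68.7], [45.7, -0.2, 77.8]],
```

Emit:
arm_command([
  [[-1,21.7,0.6],[4.6,0,7.8]],
  [[-4.8,43,3],[9.1,0,15.6]],
  [[-11.5,63.3,7],[13.7,0,23.3]],
  [[-20.9,82.1,12.5],[18.3,0,31.1]],
  [[-32.7,98.9,19.5],[22.8,0,38.9]],
  [[-46.6,113.5,27.7],[27.4,0,46.7]],
  [[-62.4,125.3,37],[32,0,54.4]],
  [[-79.5,134,47.1],[36.5,0,62.2]],
  [[-97.6,139.6,57.7],[41.1,0,70]],
  [[-116.3,141.8,68.7],[45.7,0,77.8]],
])

```text
time: 8.62
position: [0.4609, 0.2435, 0.1108]
ee_rot: [0.25, 0.261, 0.93, -0.071]
contact_force: [0.3, 0.3, 0.2]
opening: 0.0402
```

Emit:
arm_command([
  [[0,0,0],[0,0,0]],
  [[0,0,0],[0,0,0]],
])

```text
time: 8.88
position: [0.4608, 0.2418, 0.1105]
ee_rot: [0.249, 0.258, 0.931, -0.071]
contact_force: [0.0, 0.7, 0.8]
opening: 0.0399
```

Run:
```python
from st import *
p,r,o=st()
print(rel(p,r,*earpose(149.5,.087,.025,30)))
```

```text
t 8.875 [0.4608 0.2418 0.1105] q [ 0.592  0.162 -0.586  0.586 -0.471  1.076] F [0.  0.7 0.8] open 0.0399 tilt 30.0 lean 148.6 xhead 149.0 r 0.1408 ang 150.6
([-3.8, 3.6, 100.9], [-0.5, -0.0, -0.4])
```

Emit:
arm_command([
  [[-4,3.5,35],[0,0,0]],
  [[-4,3.5,70],[0,0,0]],
  [[-4,3.5,101],[0,0,0]],
  [[-4,3.5,101],[0,0,0]],
])

```text
time: 9.38
position: [0.5079, 0.2142, 0.0246]
ee_rot: [0.248, 0.26, 0.93, -0.072]
contact_force: [-1.4, -0.4, 0.1]
opening: 0.0402
```

Emit:
arm_command([
  [[0,0,0],[0,0,0]],
  [[0,0,0],[0,0,0]],
  [[0,0,0],[0,0,0]],
], jaw=0.15)

```text
time: 9.75
position: [0.5096, 0.2168, 0.0277]
ee_rot: [0.25, 0.26, 0.93, -0.07]
contact_force: [-5.7, -1.5, 5.9]
opening: 0.0181
```

Run:
```python
from st import *
p,r,o=st()
from arc import arc
arc(72.4,7.5)
```

```text
t 9.75 [0.5096 0.2168 0.0277] q [ 0.492  0.308 -0.658  0.319 -0.447  0.971] F [-5.7 -1.5  5.9] open 0.0181 tilt 30.1 lean 148.7 xhead 148.8 r 0.086 ang 149.2
9.75 [0.5096 0.2168 0.0277] [ 0.492  0.308 -0.658  0.319 -0.447  0.971] 0.01814576625188616 [-5.7 -1.5  5.9]
angle 149.16357821572842 tool y heading-90 148.80148586279296
[[-0.6, -10.8, 0.4], [-3.6, -0.0, -6.3]], [[-2.5, -21.5, 1.5], [-7.3, -0.0, -12.5]], [[-5.4, -31.8, 3.2], [-10.9, -0.0, -18.8]], [[-9.5, -41.6, 5.6], [-14.5, -0.0, -25.1]], [[-14.6, -50.7, 8.5], [-18.2, -0.0, -31.3]], [[-20.7, -59.0, 12.1], [-21.8, -0.1, -37.6]], [[-27.6, -66.4, 16.1], [-25.4, -0.1, -43.8]], [[-35.3, -72.7, 20.5], [-29.1, -0.1, -50.1]], [[-43.6, -77.8, 25.4], [-32.7, -0.1, -56.4]], [[-52.3, -81.6, 30.4], [-36.3, -0.1, -62.6]],
```

Emit:
arm_command([
  [[-0.6,-10.8,0.4],[-3.6,0,-6.3]],
  [[-2.5,-21.5,1.5],[-7.3,0,-12.5]],
  [[-5.4,-31.8,3.2],[-10.9,0,-18.8]],
  [[-9.5,-41.6,5.6],[-14.5,0,-25.1]],
  [[-14.6,-50.7,8.5],[-18.2,0,-31.3]],
  [[-20.7,-59,12.1],[-21.8,0,-37.6]],
  [[-27.6,-66.4,16.1],[-25.4,0,-43.8]],
  [[-35.3,-72.7,20.5],[-29.1,0,-50.1]],
  [[-43.6,-77.8,25.4],[-32.7,0,-56.4]],
  [[-52.3,-81.6,30.4],[-36.3,0,-62.6]],
])

```text
time: 11.0
position: [0.5184, 0.1146, 0.0277]
ee_rot: [0.242, -0.341, 0.904, 0.091]
contact_force: [-7.8, -5.2, 3.0]
opening: 0.0181
```

Emit:
arm_command([
  [[0,0,0],[0,0,0]],
  [[0,0,0],[0,0,0]],
])

```text
time: 11.25
position: [0.519, 0.114, 0.0276]
ee_rot: [0.242, -0.339, 0.905, 0.09]
contact_force: [-17.6, -14.9, 20.2]
opening: 0.0181
```

Run:
```python
from st import *
im=viewer.snapshot("side");cv2.imwrite("pics/s3.png",cv2.resize(im[150:450,120:520],None,fx=2,fy=2,interpolation=cv2.INTER_CUBIC)[:,:,::-1])
p,r,o=st()
print(rel(p,r,*earpose(222.,.087,.026,30)))
```

```text
t 11.3 [0.519  0.1141 0.0276] q [-0.159  0.179 -0.856  0.181  0.392 -0.804] F [-17.2 -14.6  19.9] open 0.0179 tilt 29.9 lean -139.2 xhead -138.9 r 0.0872 ang -137.7
([0.6, 0.4, 1.5], [-0.6, -0.1, -0.8])
```

Emit:
arm_command([
  [[0,0,0],[0,0,0]],
  [[0,0,0],[0,0,0]],
], jaw=0.47)

```text
time: 11.55
position: [0.5205, 0.116, 0.0276]
ee_rot: [0.244, -0.34, 0.904, 0.091]
contact_force: [0.4, -0.5, -0.1]
opening: 0.0402
```

Emit:
arm_command([
  [[0,0,-35],[0,0,0]],
  [[0,0,-75],[0,0,0]],
  [[0,0,-120],[0,0,0]],
  [[0,0,-120],[0,0,0]],
])

```text
time: 12.05
position: [0.4765, 0.0753, 0.1342]
ee_rot: [0.245, -0.34, 0.904, 0.089]
contact_force: [0.2, 0.2, 0.5]
opening: 0.0402
```

Run:
```python
from st import *
p,r,o=st()
im=viewer.snapshot("wrist");m=viewer.camera_model("wrist")
s=viewer.camera_model("side");si=viewer.snapshot("side")
u=np.radians(np.array([222,312,42,132,267.])); pts=np.c_[C+np.c_[.092*np.cos(u),.092*np.sin(u)],[.042]*5]; pts[4,:2]=C+.072*np.array([np.cos(u[4]),np.sin(u[4])])
for q in pts:
    for im_,m_ in((im,m),(si,s)):
        c=proj(m_,q)[0]
        if 0<c[0]<640 and 0<c[1]<480: cv2.circle(im_,tuple(int(round(v)) for v in c),3,(255,0,0),1)
a=cv2.resize(im,(400,300),interpolation=cv2.INTER_AREA)
b=cv2.resize(si[190:340,170:370],None,fx=4,fy=4,interpolation=cv2.INTER_CUBIC)
cv2.imwrite("pics/w4.png",im[:,:,::-1]);cv2.imwrite("pics/s4.png",b[:,:,::-1])
print(proj(m,pts).round(0).tolist())
Pd=np.array([.466,-.3136,.20]);print(Pd)
```

```text
t 12.05 [0.4765 0.0753 0.1342] q [-0.287 -0.071 -0.777  0.558  0.437 -0.937] F [0.2 0.2 0.5] open 0.0402 tilt 30.3 lean -139.4 xhead -138.7 r 0.1447 ang -137.7
[[322.0, 235.0], [217.0, 309.0], [324.0, 356.0], [430.0, 308.0], [256.0, 272.0]]
[ 0.466  -0.3136  0.2   ]
```

View pics/s4.png

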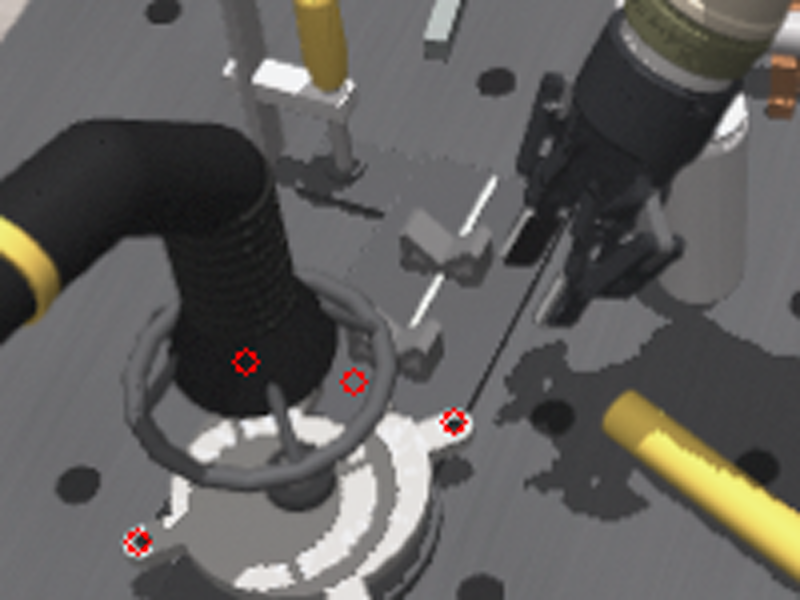

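The side view confirms it: the predicted ear marks for 222° fall on the ear holes at (453,421) and (138,541), so the notch points along the line. Next is the tube: I'll rise first to pass over the can.

Run:
```python
from st import *
p,r,o=cur()
A=np.array([.49,.06,.27]);B=np.array([.466,-.3136,.26])
print(rel(p,r,A,r)); D=down(184)
rv=(r.inv()*D).as_rotvec(degrees=True); print(rv)
for k in range(1,8):
    print([np.round(r.inv().apply(A+(B-A)*k/7-p)*1000,0).tolist(),np.round(rv*min(1,k/6),1).tolist()],end=", ")
```

```text
([-70.1, -22.2, -119.7], [0.0, 0.0, 0.0])
[ 9.68827451 29.07072626 36.30231077]
[[-37.0, -60.0, -137.0], [1.6, 4.8, 6.1]], [[-3.0, -98.0, -155.0], [3.2, 9.7, 12.1]], [[30.0, -136.0, -173.0], [4.8, 14.5, 18.2]], [[63.0, -174.0, -190.0], [6.5, 19.4, 24.2]], [[97.0, -212.0, -208.0], [8.1, 24.2, 30.3]], [[130.0, -250.0, -226.0], [9.7, 29.1, 36.3]], [[163.0, -288.0, -243.0], [9.7, 29.1, 36.3]],
```

Emit:
arm_command([
  [[-23,-7,-40],[0,0,0]],
  [[-47,-15,-80],[0,0,0]],
  [[-70,-22,-120],[0,0,0]],
  [[-37,-60,-137],[1.6,4.8,6.1]],
  [[-3,-98,-155],[3.2,9.7,12.1]],
  [[30,-136,-173],[4.8,14.5,18.2]],
  [[63,-174,-190],[6.5,19.4,24.2]],
  [[97,-212,-208],[8.1,24.2,30.3]],
  [[130,-250,-226],[9.7,29.1,36.3]],
  [[163,-288,-243],[9.7,29.1,36.3]],
], jaw=0.62)

```text
time: 13.4
position: [0.4676, -0.3143, 0.2565]
ee_rot: [-0.003, -0.036, 0.999, 0.001]
contact_force: [1.1, 0.9, -0.4]
opening: 0.053
```

Emit:
arm_command([
  [[0,0,0],[0,0,0]],
  [[0,0,0],[0,0,0]],
])

```text
time: 13.65
position: [0.4661, -0.3129, 0.2573]
ee_rot: [-0.002, -0.035, 0.999, 0.001]
contact_force: [-0.2, -1.0, 0.1]
opening: 0.0533
```

Run:
```python
from st import *
import json
m=viewer.camera_model("wrist");im=viewer.snapshot("wrist");p,r,o=st()
json.dump({k:np.array(v).tolist() for k,v in m.items()},open("w5.json","w"))
cv2.imwrite("pics/w5.png",im[:,:,::-1])
```

```text
t 13.7 [ 0.4661 -0.3124  0.2579] q [-7.330e-01  2.840e-01  7.100e-02  1.362e+00 -1.000e-03 -8.040e-01] F [0.5 0.1 0.2] open 0.0529 tilt 0.3 lean -27.1 xhead -175.9 r 0.4991 ang -103.6
```

View pics/w5.png

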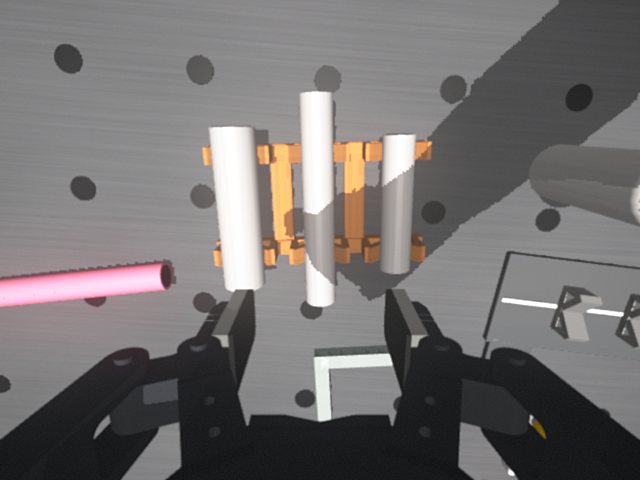

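The long tube is the middle one, with ends at (317,93) and (321,305) and nothing touching it. I'll triangulate against the first side and top views.

Run:
```python
from st import *
import json
m=json.load(open("w5.json")); t=viewer.camera_model("top"); s=viewer.camera_model("side")
im=cv2.cvtColor(cv2.imread("pics/w5.png"),cv2.COLOR_BGR2HSV)
cs=[]
for row in (105,120,170,185,270,290,300):
    x=im[row,285:350]; ok=np.where((x[:,1]<40)&(x[:,2]>95))[0]+285; print(row,ok.min(),ok.max(),len(ok)); 
for z in(.045,.052):
    a,b=onz(m,(317,94),z),onz(m,(320.5,304),z); print(z,a,b,"mid",(a+b)/2,"len",np.linalg.norm(a-b),"head",np.degrees(np.arctan2(*(a-b)[[1,0]])))
print("tri top",tri(ray(m,(317,94)),ray(t,(407,300))),tri(ray(m,(320.5,304)),ray(t,(398,215))))
print("tri side",tri(ray(m,(317,94)),ray(s,(391,181))),tri(ray(m,(320.5,304)),ray(s,(318,174))))
print("tri mid", tri(ray(m,(318.5,195)),ray(s,(354.5,177.5))))
```

```text
105 285 349 65
120 285 349 65
170 292 342 51
185 293 343 51
270 285 335 51
290 285 349 65
300 285 349 65
0.045 [ 0.36761662 -0.32150601  0.045     ] [ 0.57131261 -0.30397877  0.045     ] mid [ 0.46946461 -0.31274239  0.045     ] len 0.20444867853521745 head -175.08203787060782
0.052 [ 0.36815337 -0.32145419  0.052     ] [ 0.56783733 -0.30427217  0.052     ] mid [ 0.46799535 -0.31286318  0.052     ] len 0.20042181289740998 head -175.08203787060782
tri top (array([ 0.3685433 , -0.32083198,  0.03881711]), [np.float64(0.0015708812015073803), np.float64(0.001570881201507458)]) (array([ 0.56416444, -0.30417612,  0.05869266]), [np.float64(0.000494389387172482), np.float64(0.0004943893871725325)])
tri side (array([ 0.36599491, -0.32189818,  0.04579746]), [np.float64(0.001724278392804324), np.float64(0.0017242783928044694)]) (array([ 0.57002798, -0.30338328,  0.03863975]), [np.float64(0.003999253738784635), np.float64(0.003999253738784665)])
tri mid (array([ 0.4613482 , -0.31360511,  0.04027021]), [np.float64(0.003086060046929122), np.float64(0.0030860600469289927)])
```

Run:
```python
from st import *
p,r,o=cur(); print(rel(p,r,np.array([.468,-.313,.026]),down(184.9)))
```

```text
([-2.7, -1.3, 231.9], [0.1, -0.2, -0.8])
```

Emit:
arm_command([
  [[-2.5,-1,50],[0,0,-0.8]],
  [[-2.5,-1,100],[0,-0.2,-0.8]],
  [[-2.5,-1,150],[0,-0.2,-0.8]],
  [[-2.5,-1,190],[0,-0.2,-0.8]],
  [[-2.5,-1,215],[0,-0.2,-0.8]],
  [[-2.5,-1,232],[0,-0.2,-0.8]],
  [[-2.5,-1,232],[0,-0.2,-0.8]],
])

```text
time: 14.58
position: [0.4674, -0.312, 0.0261]
ee_rot: [-0.001, -0.043, 0.999, 0.001]
contact_force: [0.0, 0.2, -0.9]
opening: 0.0527
```

Run:
```python
from st import *
p,r,o=st(); print(rel(p,r,np.array([.468,-.313,.026]),down(184.9)))
```

```text
t 14.575 [ 0.4674 -0.312   0.0261] q [-0.732  0.435 -0.31   0.829  0.001 -0.818] F [ 0.   0.2 -0.9] open 0.0527 tilt 0.2 lean -65.1 xhead -175.1 r 0.4984 ang -103.5
([-0.5, -1.1, 0.0], [0.2, -0.1, 0.0])
```

Emit:
arm_command([
  [[0,0,0],[0,0,0]],
  [[0,0,0],[0,0,0]],
  [[0,0,0],[0,0,0]],
  [[0,0,0],[0,0,0]],
], jaw=0.2)

```text
time: 15.08
position: [0.4688, -0.3133, 0.0286]
ee_rot: [0.001, -0.042, 0.999, 0.001]
contact_force: [-0.2, 6.6, 6.3]
opening: 0.028
```

Emit:
arm_command([
  [[0,0,-10],[0,0,0]],
  [[0,0,-30],[0,0,0]],
  [[0,0,-60],[0,0,0]],
  [[0,0,-100],[0,0,0]],
  [[0,0,-150],[0,0,0]],
  [[0,0,-180],[0,0,0]],
  [[0,0,-180],[0,0,0]],
])

```text
time: 15.95
position: [0.4692, -0.316, 0.2103]
ee_rot: [0.003, -0.042, 0.999, -0.002]
contact_force: [0.7, 0.3, -3.9]
opening: 0.0286
```

Run:
```python
from st import *
im=viewer.snapshot("wrist")
p,r,o=st(); m=viewer.camera_model("wrist"); cv2.imwrite("pics/w6.png",im[:,:,::-1])
f=np.radians(-93.0); V=np.r_[C+.152*np.array([np.cos(f),np.sin(f)]),.023+.12]
D=down(267.0); rv=(r.inv()*D).as_rotvec(degrees=True); print(V,rel(p,r,V,D))
n=10
for k in range(1,n+1): print([np.round(r.inv().apply((V-p)*k/n)*1000,0).tolist(),np.round(rv*k/n,1).tolist()],end=", ")
```

```text
t 16.0 [ 0.4683 -0.3151  0.2079] q [-7.350e-01  2.980e-01 -3.300e-02  1.237e+00  1.000e-03 -8.180e-01] F [-0.4 -0.2 -4.1] open 0.0283 tilt 0.2 lean 149.3 xhead -175.2 r 0.5013 ang -103.3
[0.57554493 0.02090831 0.143     ] ([-134.7, 326.0, 64.7], [-0.2, 0.0, -82.2])
[[-13.0, 33.0, 6.0], [-0.0, 0.0, -8.2]], [[-27.0, 65.0, 13.0], [-0.0, 0.0, -16.4]], [[-40.0, 98.0, 19.0], [-0.1, 0.0, -24.7]], [[-54.0, 130.0, 26.0], [-0.1, 0.0, -32.9]], [[-67.0, 163.0, 32.0], [-0.1, 0.0, -41.1]], [[-81.0, 196.0, 39.0], [-0.1, 0.0, -49.3]], [[-94.0, 228.0, 45.0], [-0.1, 0.0, -57.6]], [[-108.0, 261.0, 52.0], [-0.1, 0.0, -65.8]], [[-121.0, 293.0, 58.0], [-0.2, 0.0, -74.0]], [[-135.0, 326.0, 65.0], [-0.2, 0.0, -82.2]],
```

View pics/w6.png

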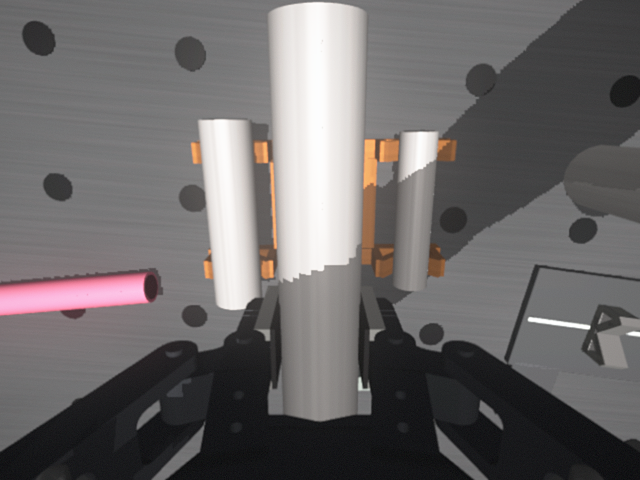

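The tube is held centred, its ends near (318,8) and (320,415), and the other two tubes haven't moved. I can't lower it from above because the hood ring blocks that. So I'll come down 60 mm farther out along the line, slide in under the ring, then lower.

```bash
cat >> plan.py <<'E'
F0=np.radians(-93.0)
def fix(x,z,y=0): return np.r_[C+x*np.array([np.cos(F0),np.sin(F0)])+y*np.array([-np.sin(F0),np.cos(F0)]),z]
E
python3 - <<'E'
from st import *
p,r,o=cur(); V=fix(.212,.225); D=down(267.0); rv=(r.inv()*D).as_rotvec(degrees=True); print(V,rel(p,r,V,D))
m=viewer.camera_model("wrist")
for e in(.1,-.1): print(proj(m,p+r.apply([e,0,-.019])),proj(m,p+r.apply([e,0,-.034])))
n=9
for k in range(1,n+1): print([np.round(r.inv().apply((V-p)*k/n)*1000,0).tolist(),np.round(rv*k/n,1).tolist()],end=", ")
E
```

```text
[ 0.57240478 -0.03900946  0.225     ] ([-126.8, 266.5, -17.3], [-0.2, 0.0, -82.2])
[[320.99080281  24.74682442]] [[321.28488038   9.72272882]]
[[320.51514166 530.85607949]] [[320.65893845 570.20180225]]
[[-14.0, 30.0, -2.0], [-0.0, 0.0, -9.1]], [[-28.0, 59.0, -4.0], [-0.0, 0.0, -18.3]], [[-42.0, 89.0, -6.0], [-0.1, 0.0, -27.4]], [[-56.0, 118.0, -8.0], [-0.1, 0.0, -36.5]], [[-70.0, 148.0, -10.0], [-0.1, 0.0, -45.7]], [[-85.0, 178.0, -12.0], [-0.1, 0.0, -54.8]], [[-99.0, 207.0, -13.0], [-0.1, 0.0, -63.9]], [[-113.0, 237.0, -15.0], [-0.2, 0.0, -73.1]], [[-127.0, 266.0, -17.0], [-0.2, 0.0, -82.2]],
```

Emit:
arm_command([
  [[-14,30,-5],[0,0,-9.1]],
  [[-28,59,-10],[0,0,-18.3]],
  [[-42,89,-14],[0,0,-27.4]],
  [[-56,118,-17],[0,0,-36.5]],
  [[-70,148,-17],[0,0,-45.7]],
  [[-85,178,-17],[0,0,-54.8]],
  [[-99,207,-17],[0,0,-63.9]],
  [[-113,237,-17],[0,0,-73.1]],
  [[-127,266,-17],[-0.2,0,-82.2]],
  [[-127,266,-17],[-0.2,0,-82.2]],
])

```text
time: 17.25
position: [0.5715, -0.0367, 0.2216]
ee_rot: [-0.001, -0.69, 0.724, 0.003]
contact_force: [-0.5, -0.1, -3.7]
opening: 0.0284
```

Emit:
arm_command([
  [[0,0,0],[0,0,0]],
  [[0,0,0],[0,0,0]],
])

```text
time: 17.5
position: [0.5716, -0.0395, 0.2235]
ee_rot: [-0.0, -0.688, 0.726, 0.002]
contact_force: [-0.1, -0.4, -2.9]
opening: 0.0281
```

Run:
```python
from st import *
m=viewer.camera_model("wrist");im=viewer.snapshot("wrist");p,r,o=st()
P=[fix(x,.010) for x in(.24,.275)]+[fix(.275,.01,y) for y in(-.055,.055)]+[fix(.207,.042,y) for y in(-.026,.026)]+[fix(.131,.042,y) for y in(-.026,.026)]
for c in proj(m,P): print(c.round(0),end=""); cv2.circle(im,tuple(int(round(v)) for v in c),3,(255,0,0),1)
cv2.imwrite("pics/w7.png",im[:,:,::-1])
for n in(1,): print(rel(p,r,fix(.212,.060),down(267)),rel(p,r,fix(.152,.060),down(267)),rel(p,r,fix(.152,.023),down(267)))
```

```text
t 17.55 [ 0.5717 -0.0396  0.2238] q [-0.21   0.314  0.029  1.288  0.002 -1.727] F [ 0.5  0.6 -2.7] open 0.0281 tilt 0.2 lean -49.0 xhead -93.1 r 0.2126 ang -93.2
[318. 174.][318. 136.][378. 135.][258. 136.][348. 216.][289. 216.][346. 295.][291. 295.]([-0.2, -1.1, 163.8], [0.1, 0.1, -0.1]) ([-60.2, -1.0, 164.0], [0.1, 0.1, -0.1]) ([-60.1, -1.1, 201.0], [0.1, 0.1, -0.1])
```

View pics/w7.png

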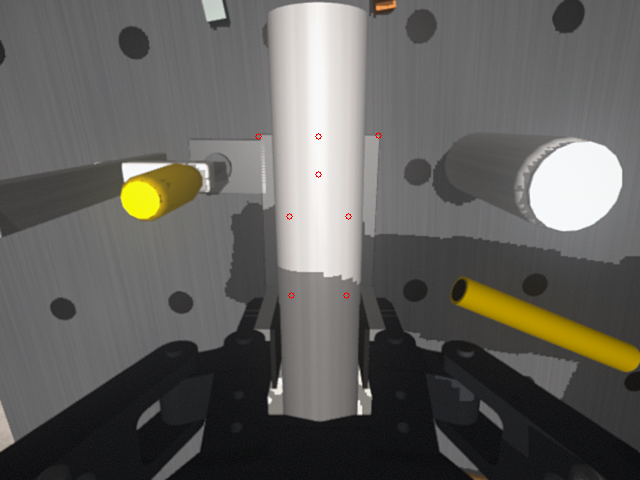

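The predicted plate corner falls on the visible one at (378,135), so the fixture frame is good to about 1 mm. Lowering beyond the hood, then sliding in.

Emit:
arm_command([
  [[0,-1,45],[0,0,0]],
  [[0,-1,90],[0,0,0]],
  [[0,-1,130],[0,0,0]],
  [[0,-1,155],[0,0,0]],
  [[0,-1,164],[0,0,0]],
  [[-15,-1,164],[0,0,0]],
  [[-35,-1,164],[0,0,0]],
  [[-52,-1,164],[0,0,0]],
  [[-60,-1,164],[0,0,0]],
  [[-60,-1,164],[0,0,0]],
])

```text
time: 18.8
position: [0.5763, 0.0226, 0.0609]
ee_rot: [0.001, -0.689, 0.725, 0.001]
contact_force: [0.2, 0.3, -4.1]
opening: 0.0286
```

Run:
```python
from st import *
p,r,o=st()
print(rel(p,r,fix(.152,.023),down(267)))
```

```text
t 18.8 [0.5763 0.0226 0.0609] q [-0.101  0.422 -0.231  0.919  0.002 -1.621] F [ 0.2  0.3 -4.1] open 0.0286 tilt 0.2 lean -70.5 xhead -92.9 r 0.1503 ang -92.8
([1.8, 0.6, 37.9], [0.1, 0.1, 0.1])
```

Emit:
arm_command([
  [[1.5,0.5,10],[0,0,0]],
  [[1.5,0.5,20],[0,0,0]],
  [[1.5,0.5,28],[0,0,0]],
  [[1.5,0.5,32],[0,0,0]],
  [[1.5,0.5,34],[0,0,0]],
  [[1.5,0.5,34],[0,0,0]],
])

```text
time: 19.55
position: [0.5752, 0.0201, 0.0265]
ee_rot: [0.0, -0.688, 0.725, 0.002]
contact_force: [-1.2, 0.7, -2.5]
opening: 0.0283
```

Emit:
arm_command([
  [[0,0,1],[0,0,0]],
  [[0,0,2],[0,0,0]],
  [[0,0,2],[0,0,0]],
])

```text
time: 19.92
position: [0.5753, 0.0202, 0.026]
ee_rot: [0.0, -0.688, 0.725, 0.001]
contact_force: [-5.9, 0.4, 7.3]
opening: 0.0281
```

Emit:
arm_command([
  [[0,1,0.5],[0,0,0]],
  [[0,1,1],[0,0,0]],
  [[0,1,1],[0,0,0]],
])

```text
time: 20.3
position: [0.5754, 0.0202, 0.0259]
ee_rot: [0.001, -0.688, 0.725, 0.0]
contact_force: [-4.9, 1.3, 12.8]
opening: 0.0281
```

Run:
```python
from st import *
p,r,o=st(); print(np.round(o["ft_torque"],2))
```

```text
t 20.3 [0.5754 0.0202 0.0259] q [-0.106  0.455 -0.277  0.838  0.002 -1.624] F [-4.9  1.3 12.8] open 0.0281 tilt 0.1 lean -120.7 xhead -93.0 r 0.1527 ang -93.1
[-0.06  0.99 -0.14]
```

Seated with about 16 N on the blocks, and it isn't moving down any further. Releasing.

Emit:
arm_command([
  [[0,0,0],[0,0,0]],
  [[0,0,0],[0,0,0]],
  [[0,0,0],[0,0,0]],
], jaw=0.6)

```text
time: 20.68
position: [0.5748, 0.0202, 0.0235]
ee_rot: [0.001, -0.688, 0.725, 0.001]
contact_force: [-0.2, -0.3, -0.2]
opening: 0.051
```

Run:
```python
from st import *
p,r,o=st()
```

```text
t 20.675 [0.5748 0.0202 0.0235] q [-0.106  0.458 -0.279  0.835  0.003 -1.624] F [-0.2 -0.3 -0.2] open 0.051 tilt 0.2 lean -71.4 xhead -93.0 r 0.1527 ang -93.3
```

Emit:
arm_command([
  [[0,0,-20],[0,0,0]],
  [[0,0,-50],[0,0,0]],
  [[0,0,-100],[0,0,0]],
  [[40,0,-150],[0,0,0]],
  [[90,0,-180],[0,0,0]],
  [[130,0,-180],[0,0,0]],
  [[130,0,-180],[0,0,0]],
])

```text
time: 21.55
position: [0.5682, -0.1129, 0.2034]
ee_rot: [0.001, -0.687, 0.727, 0.001]
contact_force: [-0.2, 0.6, 0.2]
opening: 0.0513
```

Run:
```python
from st import *
p,r,o=st()
si=viewer.snapshot("side");to=viewer.snapshot("top")
a=cv2.resize(si[180:355,180:330],(600*150//175,600),interpolation=cv2.INTER_CUBIC)
b=cv2.resize(to[150:275,145:325],(286,199)) 
cv2.imwrite("pics/s8.png",a[:,:,::-1]); cv2.imwrite("pics/t8.png",cv2.resize(to,(640,480))[:,:,::-1])
```

```text
t 21.55 [ 0.5682 -0.1129  0.2034] q [-0.336  0.331  0.003  1.243  0.002 -1.85 ] F [-0.2  0.6  0.2] open 0.0513 tilt 0.1 lean -81.2 xhead -93.2 r 0.286 ang -93.1
```

View pics/s8.png

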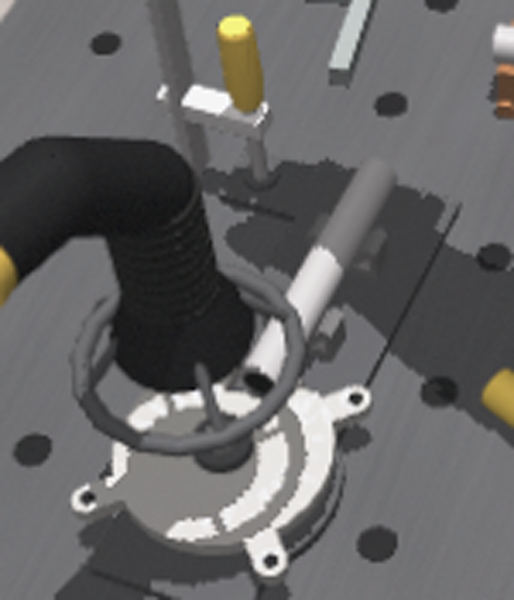

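The tube lies in both blocks with its end at about crop (258,380) in the notch, and the ears are unmoved. A last numeric check:

Run:
```python
from st import *
s=viewer.camera_model("side");t=viewer.camera_model("top")
k=lambda x,y:(180+(x+.5)*150/514-.5,180+(y+.5)*175/600-.5)
loc=lambda q:(np.array([[np.cos(F0),np.sin(F0)],[-np.sin(F0),np.cos(F0)]])@(q[:2]-C)*1000).round(1)
print("tube end",loc(onz(s,k(259,381),.042)),"far end top",loc(onz(s,k(378,162),.057)))
for e in((356,398),(270,561),(87,497)): v=onz(s,k(*e),.042)[:2]-np.array([.5819,.1726]); print("ear",np.degrees(np.arctan2(v[1],v[0]))%360,np.linalg.norm(v))
for n in("side","top"):
    a=cv2.imread(f"pics/{n}0.png"); b=viewer.snapshot(n)[:,:,::-1]; 
    M=viewer.camera_model(n)
    for name,P in dict(can=[.421,-.066,.15],can0=[.421,-.066,.075],hamH=[.308,.34,.02],hamMid=[.43,.31,.012],hamE=[.515,.285,.012],square=[.62,-.27,.009],thick=[.47,-.39,.06],short=[.465,-.238,.05]).items():
        u,v=proj(M,P)[0].astype(int); 
        if 15<u<625 and 15<v<465:
            A=cv2.cvtColor(a[v-14:v+15,u-14:u+15],cv2.COLOR_BGR2GRAY).astype(float);B=cv2.cvtColor(np.ascontiguousarray(b[v-14:v+15,u-14:u+15]),cv2.COLOR_BGR2GRAY).astype(float)
            print(n,name,"shift",np.round(cv2.phaseCorrelate(A,B,cv2.createHanningWindow((29,29),cv2.CV_64F)),2).tolist() if 1 else 0, "diff",abs(A-B).mean().round(1))
```

```text
tube end [55.8 -0.8] far end top [251.2  -5. ]
ear 221.66612641696705 0.092297657077889
ear 131.29655477855957 0.09180362110769023
ear 41.22426185521369 0.09195664551348844Traceback (most recent call last):
  File "<stdin>", line 14, in <module>
    return _wrapfunc(a, 'round', decimals=decimals, out=out)
    return _wrapit(obj, method, *args, **kwds)
    conv = _array_converter(obj)
ValueError: setting an array element with a sequence. The requested array has an inhomogeneous shape after 1 dimensions. The detected shape was (2,) + inhomogeneous part.
```

View pics/t8.png

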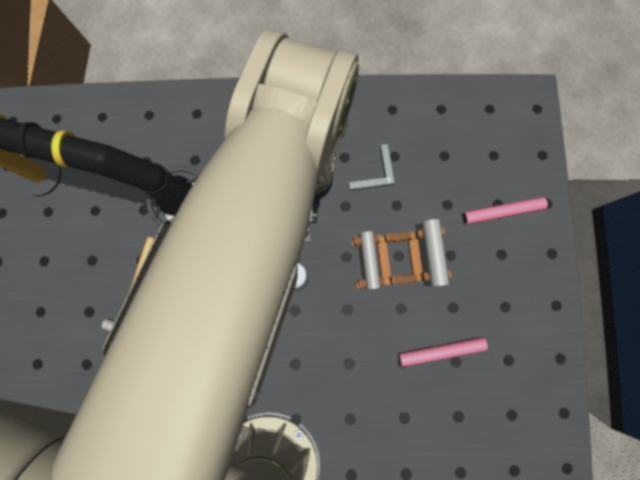

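The square, short tube, thick tube and can edge are where they started, and what shows of the hammer is in its old place. Handing in.

```bash
python3 -c "
from rig import arm
print(arm.sign_off())"
```

```text
the job is handed in; nothing more can be done
None
```

The notch now points along the scribed line, and the longest tube lies in both V-blocks with its end in the notch. The job was handed in at about 22 s of the 72 s limit, with the gripper clear of everything.

**What I did:**
- **Disc:** I turned it about 146° anticlockwise by gripping ears and carrying them round.
- **Tube:** I took the 200 mm tube from the middle saddle and lowered it beyond the hood. I then slid it in under the guard ring, seated it gently (about 16 N) and let go.

**Last checks:**
- **Notch:** the ears put it at about 266.4°, against 267° for the line, so roughly 0.6° off.
- **Tube:** its end is 53 to 56 mm from the axis, about 16 to 19 mm into the notch. The force fell to zero when I let go. I judged it level from the side picture and the seating height, without measuring the tilt.
- **Bystanders:** in the top view the square and the other two tubes are where they started. The arm hid most of the can and hammer; what showed of them looked unmoved.

**What went wrong or was not confirmed:**
- **Joint limit:** on the first turn, joint 3 ran up to its limit (-1.028 of -1.03 rad) while gripping an ear. The wrist force reached about 56 N, and the opened fingers then leaned on the disc rim with about 10 N. I let go and finished at 30° tilt instead of the advised 35 to 40°.
- **Hood:** the forces and pictures showed no sign of touching it, but I did not measure the clearance.
- **Failed script:** my numeric comparison of the bystanders' positions stopped with an error and I did not rerun it, so that check rests on the top picture alone.

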